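# Release the tab-locked knob and draw out the filter drawer

### The arm

A 7-joint arm with a two-finger parallel gripper is mounted at the origin on a cart in front of the work surface, level with it; the furniture and walls round the work are solid. World frame = base frame: x ahead of the robot, y to its left, z up, the work surface at z = 0. Lengths are in m, angles in rad, forces in N, time in s.
With the tool pointing down it reaches from about 0.425 to 0.825 m from the base axis. Payload 3.6 kg.
Tool frame: the origin (TCP) lies midway between the tips of the shut fingers; the grasp point (between the pads) lies 19 mm behind it (ctrl.grasp_offset is the z of the grasp point in the tool frame, in m); z points along the fingers, y is the line along which they close (so a half turn about z gives the same grasp; the last joint's range is limited). The gripper opens to 85 mm and grips with 20 to 120 N. Pads are 22 mm wide; open, the fingers measure 114 mm over their backs; the gripper's body (76 mm by 85 mm) begins 54 mm behind the grasp point. The pads swing forward as they close: fully open they stand 13 mm farther back than shut.
Start: joints at [-1.149, 0.615, -0.013, 1.423, 0.008, 1.103, -0.04], TCP at [0.282, 0.586, 0.231] pointing down, gripper open.
Joint ranges: [-3.12, 3.12], [-0.3, 2.06], [-1.34, 1.32], [0.26, 2.42], [-1.36, 4.5], [0.01, 1.98], [-2.84, 2.84]. Speed limits (rad/s): [2.79, 2.79, 3.14, 3.14, 3.14, 3.14, 3.14].

### API

Orientations are given as a unit quaternion [w, x, y, z].
In Python, from workcell import ctrl gives the robot as it stands. The module is installed in compiled form; this text tells all that it offers.
- The arm moves only by the tool jog_arm, never from a script. Its argument "targets" is a list that holds one entry, the list of rows, each a list of 7 numbers: the shift along the tool's x, y, z in mm, then the turn, a rotation vector about the tool's x, y, z in degrees, then the closure, from 0 (fully open) to 1 (shut). In form: [[[tx, ty, tz, wx, wy, wz, grip], ...]]. A call has 1 to 5 rows; each row is the pose to reach, as a shift and turn from the pose commanded when the call began, along the tool's axes at that moment; what a row does not reach only later rows make up. A row lasts 1/8 s, in which the tool goes at most 62.5 mm and 10.7 degrees, less where a joint would pass 70% of its speed; a pose out of reach is approached as far as the arm can. A call with a gripper value outside its range is refused whole. The fingers move at their own pace and stop on an object; "squeeze" is the grip in N (left out, the last holds). Time passes only in rows, so rows that repeat a pose let the fingers close. It gives the time, the measured TCP pose, the force, the opening and the grip force at its end, in the units of the state.
- ctrl.read_state(): the state, without advancing time (a new reading comes with each control period).
- ctrl.capture(name): name is "side" or "top" or "wrist"; returns a dict with "frame" (480x640x3 uint8, red, green, blue), "range_z" (480x640 float32, m along the optical axis (not along the pixel's ray), 0 where there is no reading), "mtx" (3x3 intrinsics, pixels), "pose" (4x4, takes a point from camera to world coordinates); the wrist camera has in their place "hand_eye" (4x4, takes a point from camera to tool coordinates, whose origin is the TCP and whose axes are the flange's). Camera axes: x right, y down, z forward; pixel columns grow to the right and rows downward; lengths in m; the calibration is good to about 2 mm. The wrist camera is an equidistant fisheye: a pixel r from the principal point sees the ray r / f radians off the axis. A picture is of the moment at which its call begins: read the wrist's pose just before it.
- ctrl.finish_job(): hands the job in; it is judged then, once.
The state is a dict: "time_s": time; "qpos": joint angles; "joint_velocities": joint speeds; "tau": joint torques, N m; "tcp_pos": TCP position; "ee_rot": TCP orientation; "wrist_force": force on the tool from outside, world axes, zero at the start; "wrist_torque": the same for the moment, N m; "grip_width": opening from 0.0 (shut) to 1.0 (fully open); "grasp_force": force on a finger pad.
Only numpy, scipy, OpenCV 4.12 (cv2) and the standard library are available. Lean on these libraries where they do the work, as an engineer would, in place of code of your own. Each camera call takes 0.05 s, during which the arm holds its last target. There are 200 camera calls.

### The job

Open the vacuum filter for inspection: pinch in the two spring tabs on the knob of the filter housing, turn the knob counter-clockwise (seen from above) to its open stop, feeling for the stop and never forcing the knob against its lock or its stop, and let go so that both tabs spring fully out again and lock it there. Then pull the filter drawer out to its stop by its upright grip and leave it open. Do not push the things standing around about.

Things in the scene. Friction and masses are not known exactly. Their poses are not given: they have to be found in the camera images.
- housing: Low aluminium filter housing, 115 x 100 mm, 45 mm high, bolted down by a 150 x 136 mm foot plate, with a round collar 82 mm across (top 56 mm above the table). Position and yaw vary. Origin on the table under the knob's vertical axis; the drawer comes out along -x; z up. Hidden in the collar a lock ring holds the knob.
- knob_grip (a point): On the knob's vertical axis, 84 mm above the table: the height to pinch at. Turns with the knob; tabs on its +y (tab_a) and -y (tab_b) sides. Knob: black disc 66 mm across (top 60 mm above the table), round hub 29 mm across, 100 mm high, between two upright flat grey tabs, 24 mm wide along x, 60 to 102 mm above the table, 56 mm over their outer faces, 44 mm when pinched home.
- knob (a joint): Angle of the knob, rad, counter-clockwise from above positive; about 0 is shut. Turns only while BOTH tabs are pinched in over 3.5 mm, with 0.1 N m of friction, and stays where left. The open stop lies between 0.90 and 1.40, unmarked and different each time: it is felt by the torque rising. The tabs spring out only within about 0.05 rad of it.
- tab_a (a joint): How far the tab on the knob's +y side is pushed in, m: 0 fully out, 0.006 home on its inner stop. Spring: 2.5 N at 0, 5.5 N at 0.006. The knob does not give sideways, so an off-centre pinch sends one tab home first, may leave the other short of release, and is felt as a sideways force on the gripper.
- tab_b (a joint): The same for the tab on the knob's -y side.
- lock_ring: Steel lock ring hidden inside the collar: notches and stop for the knob. Origin and axes as the housing; the robot cannot touch it. More than 25 N between it and the knob is forcing the knob (about 0.5 N m at the open stop, about 0.7 N m against the locked tabs).
- drawer_pull (a point): In the drawer's grip, an upright black fin 12 mm thick (along y), 32 mm long (along x), from 16 to 60 mm above the table; the point lies on its middle, 40 mm above the table, 104 mm from the knob's axis along the housing's -x when shut. Axes as the housing.
- drawer (a joint): How far the filter drawer is pulled out, m: 0 shut, 0.045 at its stop. It slides along the housing's -x with about 3 N of friction and is bolted shut until the knob has been turned beyond about 0.7 rad.
- tape_measure_mid (a point): Centre of a tape measure, 36 x 80 x 62 mm, standing loose beside the housing. A bystander.
- solenoid_valve_mid (a point): Centre of a small solenoid valve, 23 x 50 x 58 mm, standing loose on the other side of the housing. A bystander.
- bellows_cup_mid (a point): Centre of an upright bellows suction cup, 62 mm across and 48 mm high, loose on the table. A bystander.

How it is judged:
By the outcome, as a careful person would: the job done as asked, in the order asked, and still so for the second after the job is handed in, with the robot touching nothing.
It also fails if it takes over 72 s, if anything falls off the work surface, if the arm or the gripper's body presses on something with over 40 N, if the wrist force passes 120 N, or if a joint passes its speed limit or range.

## Working session

There is one attempt and no reset: what is moved stays moved. The work goes in short steps, Python scripts to look and compute and a tool call to move; the robot and the scene stay as the last step left them, time stands still between calls to the robot, and variables do not carry over. Pictures are saved under pics/ and viewed, at most 10 in all, crops included, and the job is handed in when it is done.

Besides the shell and the picture viewer there is one more tool, called after ">>>" as name(argument=value, ...) on one line, values as JSON. jog_arm: Moves the arm, as the interface text tells. Its arguments: {"type":"object","properties":{"targets":{"type":"array"},"squeeze":{"type":"number"}},"required":["targets"]}

```bash
mkdir -p pics
python3 - <<'E'
from workcell import ctrl
import cv2,numpy as np,pickle
s=ctrl.read_state();print(s,ctrl.grasp_offset)
ims=[]
for n in("top","side"):
    c=ctrl.capture(n);pickle.dump(c,open(n+'.pkl','wb'));cv2.imwrite(f'pics/{n}0.png',c['frame'][:,:,::-1]);print(n,c['mtx'],c['pose'])
E
```

```text
{'time_s': 0.0, 'qpos': array([-1.14846421,  0.61591797, -0.01262878,  1.42492567,  0.00810197,
        1.10340356, -0.04039275]), 'joint_velocities': array([ 0.000456  ,  0.00161242, -0.00075865, -0.00217258,  0.00121533,
        0.00068912,  0.00143879]), 'tau': array([ 6.83413127e-04, -4.69214308e+01,  2.59601315e-01, -1.71032739e+01,
        1.00398908e-02,  9.62692400e-03, -3.81280032e-06]), 'tcp_pos': array([0.28169267, 0.58492575, 0.23013006]), 'ee_rot': array([-2.73617181e-04,  2.22495479e-01,  9.74932852e-01, -1.27314449e-03]), 'wrist_force': array([ 0.60779665,  0.16851866, -0.87555823]), 'wrist_torque': array([-0.00791246,  0.04546621,  0.04590845]), 'grasp_force': 0.0, 'grip_width': 0.9998534754291394} -0.0187
top [[528.95167902   0.         317.66237207]
 [  0.         528.95167902 239.78160068]
 [  0.           0.           1.        ]] [[ 0.02906177 -0.98941885  0.14214692  0.39243433]
 [-0.99957492 -0.02909695  0.00183151  0.01429294]
 [ 0.00232391 -0.14213972 -0.98984388  0.91260541]
 [ 0.          0.          0.          1.        ]]
side [[562.59645119   0.         323.09498508]
 [  0.         562.59645119 247.96576019]
 [  0.           0.           1.        ]] [[ 0.88129114 -0.27465819  0.38456314  0.15240239]
 [-0.47255839 -0.51874356  0.71245609 -0.71612335]
 [ 0.00380776 -0.80960978 -0.58695613  0.66993108]
 [ 0.          0.          0.          1.        ]]
```

View pics/top0.png

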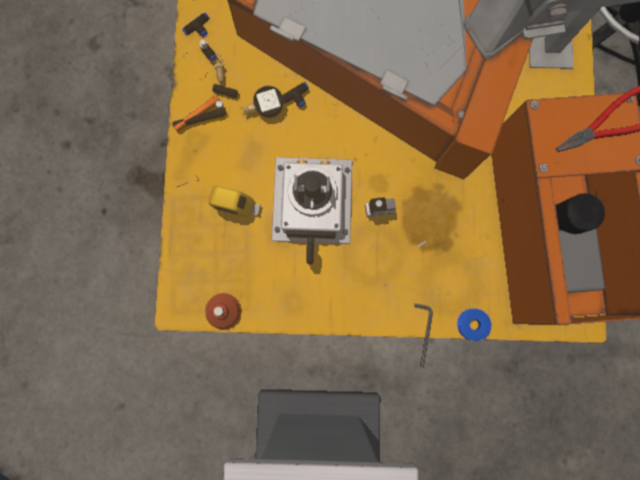

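View pics/side0.png

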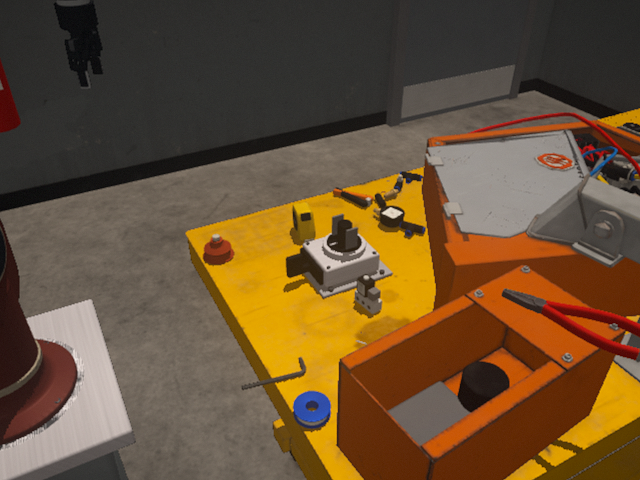

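The top view shows the housing foot plate at about (274–351, 158–243), knob at (312,190), fin at (310,250), tape measure at (232,200), valve at (380,207) and cup at (222,311). The side view agrees; the drawer faces the robot.

```bash
cat > h.py <<'E'
import numpy as np,cv2,pickle
def cloud(c):
    K=c['mtx'];z=c['range_z'];v,u=np.mgrid[:480,:640]
    p=np.stack([(u-K[0,2])/K[0,0]*z,(v-K[1,2])/K[1,1]*z,z],-1)
    return p@c['pose'][:3,:3].T+c['pose'][:3,3]
E
python3 - <<'E'
from h import *
c=pickle.load(open('top.pkl','rb'));P=cloud(c);f=c['frame'].astype(int)
hsv=cv2.cvtColor(c['frame'],cv2.COLOR_RGB2HSV)
R=np.zeros((480,640),bool);R[150:275,268:358]=1
def ray(uv,h):
    K=c['mtx'];d=np.c_[(uv[:,0]-K[0,2])/K[0,0],(uv[:,1]-K[1,2])/K[1,1],np.ones(len(uv))]@c['pose'][:3,:3].T
    o=c['pose'][:3,3];return o+d*((h-o[2])/d[:,2])[:,None]
# foot plate: unsaturated, bright
m=((hsv[...,1]<70)&(hsv[...,2]>90)&R&(P[...,2]<0.03)).astype(np.uint8)
v,u=np.nonzero(m);print('foot z',np.median(P[v,u,2]))
q=ray(np.c_[u,v].astype(float),np.median(P[v,u,2]))
r=cv2.minAreaRect((q[:,:2]*1000).astype(np.float32));print('foot rect',r)
for lo,hi in((.04,.05),(.052,.058),(.058,.066),(.085,.12)):
    k=R&(P[...,2]>lo)&(P[...,2]<hi);a=P[k];
    if len(a)>5: print(lo,hi,len(a),a.mean(0),a.min(0),a.max(0),cv2.minAreaRect((a[:,:2]*1000).astype(np.float32)))
R2=np.zeros_like(R);R2[238:275,295:330]=1
k=R2&(P[...,2]>.045)&(hsv[...,2]<80);a=P[k];print('fin',len(a),a.mean(0),cv2.minAreaRect((a[:,:2]*1000).astype(np.float32)))
for n,(u0,u1,v0,v1) in dict(tape=(205,264,180,225),valve=(362,400,190,225),cup=(200,245,290,332)).items():
    a=P[v0:v1,u0:u1].reshape(-1,3);a=a[a[:,2]>.02];print(n,a.mean(0),a.min(0),a.max(0),cv2.minAreaRect((a[:,:2]*1000).astype(np.float32)))
im=cv2.resize(c['frame'][140:280,255:415,::-1],None,fx=5,fy=5,interpolation=cv2.INTER_CUBIC)[:600]
im=cv2.resize(c['frame'][150:270,255:415,::-1],None,fx=5,fy=5,interpolation=cv2.INTER_CUBIC)
cv2.imwrite('pics/crop.png',im)
E
```

```text
foot z 0.007072114012553921
foot rect ((593.0972290039062, 27.850807189941406), (135.02882385253906, 149.4871368408203), 89.59278106689453)
0.04 0.05 2290 [0.57550176 0.02828137 0.04541672] [ 0.47939687 -0.0220895   0.04000148] [0.64944501 0.07844855 0.0499553 ] ((564.2267456054688, 28.599842071533203), (100.12735748291016, 169.66050720214844), 89.46993255615234)
0.052 0.058 521 [0.58874543 0.02650238 0.05626603] [ 0.48003863 -0.01220588  0.05205185] [0.63908226 0.06795199 0.05799729] ((563.6929321289062, 17.232688903808594), (154.97225952148438, 81.00167846679688), 17.466049194335938)
0.058 0.066 963 [0.58382071 0.02857737 0.06069944] [ 0.47977195 -0.01040249  0.05800139] [0.6388935  0.06746812 0.06578838] ((562.6126708984375, 17.10280990600586), (153.38375854492188, 78.27256774902344), 16.85389518737793)
0.085 0.12 380 [0.59711555 0.02849443 0.09981496] [ 5.85535978e-01 -1.73627062e-05  8.51324416e-02] [0.61254208 0.05601532 0.10677096] ((599.0258178710938, 27.987693786621094), (27.024137496948242, 55.7778205871582), 0.7615189552307129)
fin 119 [0.49310296 0.027509   0.06677666] ((450.7886962890625, 24.372648239135742), (117.91940307617188, 11.059335708618164), 4.442218780517578)
tape [0.57509609 0.16048578 0.06587185] [0.39243433 0.01429294 0.02014319] [0.60394038 0.20106368 0.91260541] ((509.8536376953125, 91.97213745117188), (275.0480041503906, 60.28251266479492), 45.84889221191406)
valve [ 0.57631021 -0.08601712  0.05284775] [ 0.39243433 -0.11509113  0.02000074] [0.59189782 0.01429294 0.91260541] ((501.48309326171875, -33.89418029785156), (47.05099868774414, 233.7536163330078), 54.77934265136719)
cup [0.3965114  0.17198761 0.03520885] [0.37069769 0.01429294 0.02008238] [0.42238296 0.2009242  0.91260541] ((398.4742736816406, 107.67633056640625), (51.35007858276367, 186.33999633789062), 1.6549630165100098)
```

View pics/crop.png

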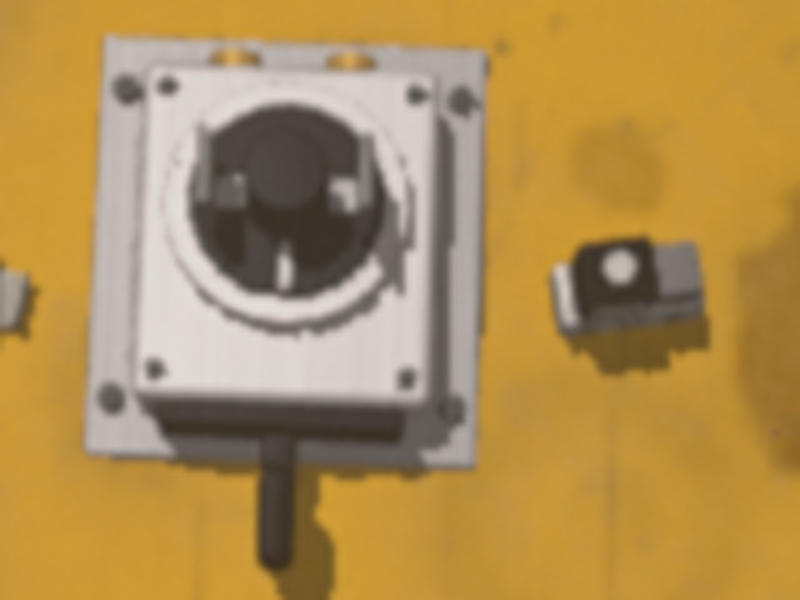

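The crop shows the shut knob: tabs at crop x≈200 and x≈365, either side of the hub at (285,165), with the white pointer toward the fin at (275,510). Foot plate, knob tabs and fin agree: axis ≈ (0.599, 0.028), yaw ≈ -0.5°.

>>> jog_arm(targets=[[[-50,-34,0,0,0,10,0],[-100,-68,0,0,0,20,0],[-150,-102,0,0,0,30,0],[-200,-136,0,0,0,40,0],[-250,-170,0,0,0,50,0]]])

```text
time_s: 0.72
tcp_pos: [0.434, 0.3221, 0.2311]
ee_rot: [-0.0, 0.616, 0.788, -0.0]
wrist_force: [0.7, -0.2, -0.2]
grip_width: 1.002
grasp_force: 0.0
```

```bash
cat >> h.py <<'E'
from scipy.spatial.transform import Rotation as Ro
def go(x,y,z,yaw):
    """shift (mm) and turn (deg) in the present tool axes to a tool-down pose, tool x at world yaw (deg)"""
    from workcell import ctrl
    s=ctrl.read_state();q=s['ee_rot'];R=Ro.from_quat(np.r_[q[1:],q[0]])
    T=Ro.from_euler('z',yaw,degrees=True)*Ro.from_euler('x',180,degrees=True)
    print('t',round(s['time_s'],2),'pos',s['tcp_pos'].round(4),'yaw',np.degrees(np.arctan2(*R.as_matrix()[1::-1,0])).round(2),'F',s['wrist_force'].round(2),'T',s['wrist_torque'].round(3),'w',round(s['grip_width'],3),'g',round(s['grasp_force'],1))
    print('shift',(R.inv().apply(np.array([x,y,z])-s['tcp_pos'])*1000).round(1),'turn',np.degrees((R.inv()*T).as_rotvec()).round(2),'q',s['qpos'].round(2))
E
python3 -c "
from h import *
go(.599,.028,.2,0)"
```

```text
t 0.72 pos [0.434  0.3221 0.2311] yaw 103.97 F [ 0.65 -0.16 -0.21] T [ 0.023 -0.     0.026] w 1.002 g 0.0
shift [-325.2   89.1   31.1] turn [-1.0000e-02  3.0000e-02  1.0397e+02] q [-0.84  0.45  0.24  1.75 -0.13  0.96 -0.31]
```

>>> jog_arm(targets=[[[-56,15,0,0,0,10,0],[-112,30,0,0,0,20,0],[-168,46,0,0,0,30,0],[-224,61,0,0,0,40,0],[-280,77,0,0,0,52,0]]])

```text
time_s: 1.35
tcp_pos: [0.5776, 0.0703, 0.231]
ee_rot: [-0.0, 0.894, 0.448, -0.0]
wrist_force: [-0.6, 0.0, -1.0]
grip_width: 0.998
grasp_force: 0.0
```

```bash
python3 -c "
from h import *
go(.599,.028,.2,0)"
```

```text
t 1.35 pos [0.5776 0.0703 0.231 ] yaw 53.22 F [-0.61  0.02 -1.03] T [ 0.014 -0.019  0.047] w 0.998 g 0.0
shift [-21.1  42.5  31. ] turn [-4.000e-02  3.000e-02  5.322e+01] q [-0.47  0.55  0.49  1.64 -0.29  1.03 -0.52]
```

>>> jog_arm(targets=[[[-4,8,6,0,0,10.5,0],[-8,17,12,0,0,21,0],[-12,25,18,0,0,31.5,0],[-17,34,24,0,0,42,0],[-21,42.5,31,0,0,52.5,0]]])

```text
time_s: 1.98
tcp_pos: [0.5987, 0.0294, 0.1996]
ee_rot: [-0.0, 1.0, 0.006, -0.001]
wrist_force: [-0.3, -0.5, 0.5]
grip_width: 1.0
grasp_force: 0.0
```

>>> jog_arm(targets=[[[0,0,0,0,0,1,0],[0,0,0,0,0,1,0]]])

```text
time_s: 2.22
tcp_pos: [0.5987, 0.0301, 0.2002]
ee_rot: [-0.0, 1.0, 0.002, -0.0]
wrist_force: [0.5, -0.2, -0.4]
grip_width: 1.002
grasp_force: 0.0
```

```bash
python3 -c "
from h import *
from workcell import ctrl
go(.599,.028,.2,0)
s=ctrl.read_state();c=ctrl.capture('wrist');c['s']=s;pickle.dump(c,open('w1.pkl','wb'));print(c['mtx'],c['hand_eye'])
cv2.imwrite('pics/w1.png',c['frame'][:,:,::-1])"
```

```text
t 2.23 pos [0.5987 0.0301 0.2002] yaw 0.21 F [ 0.48 -0.22 -0.35] T [-0.011  0.036  0.012] w 1.002 g 0.0
shift [0.3 2.1 0.2] turn [-0.02  0.04  0.21] q [-0.51  0.66  0.73  1.63 -0.49  1.04 -1.2 ]
[[371.64829954   0.         311.5854626 ]
 [  0.         371.64829954 244.64537128]
 [  0.           0.           1.        ]] [[ 1.26858393e-03 -9.57937068e-01 -2.86975547e-01  7.18943441e-02]
 [ 9.99999143e-01  1.12216013e-03  6.74705766e-04  2.27563732e-04]
 [-3.24293146e-04 -2.86976156e-01  9.57937670e-01 -1.44059300e-01]
 [ 0.00000000e+00  0.00000000e+00  0.00000000e+00  1.00000000e+00]]
```

View pics/w1.png

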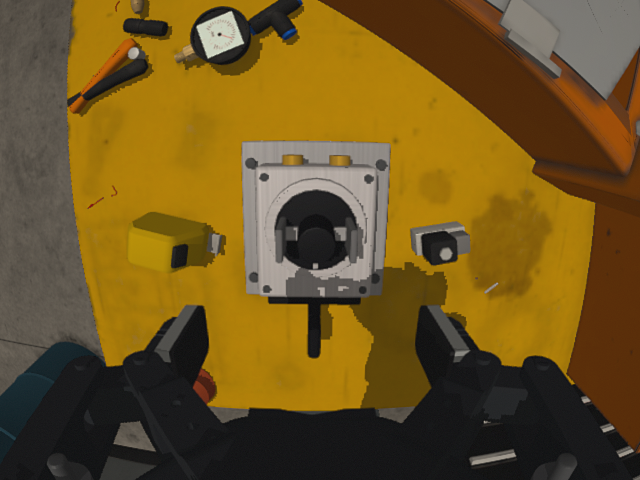

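The wrist picture shows the knob hub at (317,243), tabs at x≈281 and 353, the fin at (314,328), and nothing near the fingers' descent.

```bash
cat >> h.py <<'E'
def wcloud(c):
    K=c['mtx'];z=c['range_z'];v,u=np.mgrid[:480,:640]
    dx,dy=u-K[0,2],v-K[1,2];r=np.hypot(dx,dy)+1e-9;t=np.tan(np.clip(r/K[0,0],0,1.4))
    p=np.stack([dx/r*t*z,dy/r*t*z,z],-1)
    p=p@c['hand_eye'][:3,:3].T+c['hand_eye'][:3,3]
    q=c['s']['ee_rot'];R=Ro.from_quat(np.r_[q[1:],q[0]]).as_matrix()
    return p@R.T+c['s']['tcp_pos']
E
python3 -c "
from h import *
c=pickle.load(open('w1.pkl','rb'));P=wcloud(c)
def rep(n,k):
    a=P[k];print(n,len(a),np.median(a,0).round(4),a.min(0).round(4),a.max(0).round(4),cv2.minAreaRect((a[:,:2]*1000).astype(np.float32)))
Z=P[...,2];B=np.zeros(Z.shape,bool);B[140:300,240:392]=1;ok=c['range_z']>0
rep('foot',B&ok&(Z<.012)&(Z>.004)&(cv2.cvtColor(c['frame'],cv2.COLOR_RGB2HSV)[...,1]<60))
rep('top',B&(Z<.049)&(Z>.042))
rep('hi',B&(Z>.09))
rep('left',B&(Z>.095)&(P[...,1]>.045));rep('right',B&(Z>.095)&(P[...,1]<.012));rep('hub',B&(Z>.095)&(P[...,1]>.012)&(P[...,1]<.045))
F=np.zeros_like(B);F[306:362,300:330]=1;rep('fin',F&(Z>.05))
"
```

```text
foot 5751 [0.6448 0.0297 0.0075] [ 0.5179 -0.0411  0.0045] [0.6669 0.0948 0.012 ] ((592.3258666992188, 26.808574676513672), (135.2687530517578, 148.59185791015625), 89.70327758789062)
top 7572 [0.5807 0.0274 0.0464] [ 0.529  -0.0238  0.042 ] [0.6475 0.0773 0.049 ] ((588.0202026367188, 26.800874710083008), (100.61576080322266, 118.55918884277344), 89.64846801757812)
hi 2012 [0.5993 0.028  0.1017] [ 0.5843 -0.0015  0.09  ] [0.6707 0.0549 0.3442] ((627.4833374023438, 26.148357391357422), (56.206417083740234, 86.31269073486328), 89.09706115722656)
left 276 [0.5983 0.0521 0.1036] [0.585  0.0499 0.0951] [0.6092 0.0549 0.1055] ((597.0899658203125, 52.29640197753906), (4.874729156494141, 24.166101455688477), 89.09706115722656)
right 293 [0.5985 0.0018 0.1036] [ 0.5859 -0.0015  0.0951] [0.6093 0.0039 0.106 ] ((597.595458984375, 1.1960053443908691), (23.45299530029297, 5.2757673263549805), 0.3788873255252838)
hub 1289 [0.599  0.0275 0.1015] [0.5843 0.0134 0.095 ] [0.6707 0.0399 0.3442] ((626.6647338867188, 23.12850570678711), (26.485193252563477, 85.55638885498047), 82.60904693603516)
fin 446 [0.4983 0.0272 0.0608] [0.4789 0.0215 0.0502] [0.6707 0.0325 0.3442] ((574.8064575195312, 27.29229164123535), (191.81982421875, 10.918107986450195), 0.1875125765800476)
```

>>> jog_arm(targets=[[[-0.5,3.1,30,0,0,0.6,0],[-0.5,3.1,65,0,0,0.6,0.1],[-0.5,3.1,100,0,0,0.6,0.2],[-0.5,3.1,135,0,0,0.6,0.25],[-0.5,3.1,135,0,0,0.6,0.25]]], squeeze=20)

```text
time_s: 2.9
tcp_pos: [0.5964, 0.0274, 0.0633]
ee_rot: [-0.001, 1.0, -0.004, -0.003]
wrist_force: [0.5, 0.2, 0.6]
grip_width: 0.747
grasp_force: 0.0
```

```bash
python3 -c "
from h import *
from workcell import ctrl
go(.598,.027,.064,-.4)
s=ctrl.read_state();c=ctrl.capture('wrist');c['s']=s;pickle.dump(c,open('w2.pkl','wb'))
cv2.imwrite('pics/w2.png',c['frame'][:,:,::-1])"
```

```text
t 2.9 pos [0.5964 0.0274 0.0633] yaw -0.46 F [0.55 0.19 0.63] T [ 0.009  0.061 -0.012] w 0.747 g 0.0
shift [ 1.6  0.4 -0.7] turn [-0.06  0.32 -0.06] q [-0.44  0.82  0.61  1.76 -0.64  0.78 -1.09]
```

View pics/w2.png

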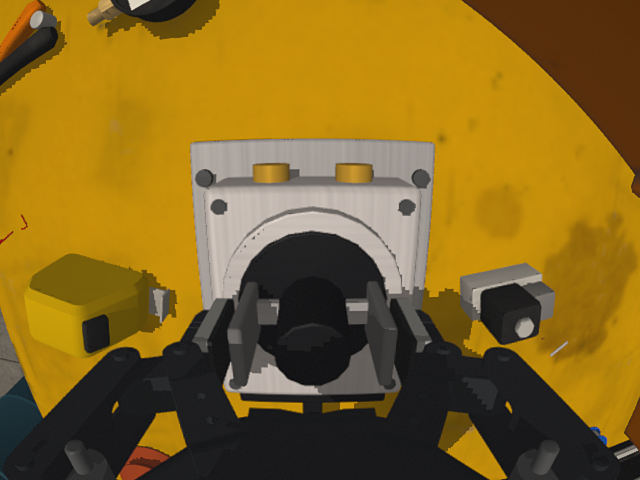

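The wrist picture shows both pads just outside the tabs (tabs at x≈240 and 380, pads at 215 and 408), with even gaps.

>>> jog_arm(targets=[[[1.5,0.4,0,0,0,0,0.25],[1.5,0.4,0,0,0,0,0.35],[1.5,0.4,0,0,0,0,0.42],[1.5,0.4,0,0,0,0,0.42],[1.5,0.4,0,0,0,0,0.42]]])

```text
time_s: 3.58
tcp_pos: [0.6016, 0.0262, 0.0674]
ee_rot: [-0.0, 1.0, -0.004, 0.002]
wrist_force: [0.5, 1.4, 6.0]
grip_width: 0.581
grasp_force: 4.1
```

```bash
python3 -c "
from h import *
go(.598,.027,.064,-.4)"
```

```text
t 3.58 pos [0.6016 0.0262 0.0674] yaw -0.51 F [0.55 1.42 6.01] T [0.254 0.003 0.034] w 0.581 g 4.1
shift [-3.6 -0.8  3.4] turn [-0.03 -0.24 -0.11] q [-0.44  0.82  0.61  1.75 -0.64  0.78 -1.09]
```

>>> jog_arm(targets=[[[-1.5,-0.8,-3,0,0,0,0.42],[-1.5,-0.8,-3,0,0,0,0.46],[-1.5,-0.8,-3,0,0,0,0.5],[-1.5,-0.8,-3,0,0,0,0.5],[-1.5,-0.8,-3,0,0,0,0.5]]])

```text
time_s: 4.2
tcp_pos: [0.5999, 0.0271, 0.0697]
ee_rot: [-0.0, 1.0, -0.005, 0.002]
wrist_force: [3.0, 0.8, 6.1]
grip_width: 0.505
grasp_force: 11.4
```

```bash
python3 -c "
from h import *
go(.598,.027,.064,-.4)"
```

```text
t 4.2 pos [0.5999 0.0271 0.0697] yaw -0.53 F [2.98 0.79 6.1 ] T [ 0.222 -0.428  0.065] w 0.505 g 11.4
shift [-1.9  0.1  5.7] turn [-0.03 -0.19 -0.13] q [-0.44  0.81  0.61  1.75 -0.63  0.78 -1.09]
```

>>> jog_arm(targets=[[[0.5,0,0,0,0,0,0.54],[0.5,0,0,0,0,0,0.54],[0.5,0,0,0,0,-2,0.54],[0.5,0,0,0,0,-4,0.54],[0.5,0,0,0,0,-6,0.54]]])

```text
time_s: 4.82
tcp_pos: [0.6, 0.0272, 0.07]
ee_rot: [-0.001, 0.999, 0.048, 0.001]
wrist_force: [0.6, 2.4, 7.5]
grip_width: 0.491
grasp_force: 19.8
```

```bash
python3 -c "
from h import *
go(.598,.027,.064,-.4)"
```

```text
t 4.83 pos [0.6    0.0272 0.07  ] yaw 5.5 F [0.59 2.37 7.54] T [ 0.286 -0.165 -0.07 ] w 0.491 g 19.8
shift [-2.   0.1  6. ] turn [-0.07 -0.15  5.9 ] q [-0.42  0.8   0.59  1.75 -0.61  0.78 -1.01]
```

>>> jog_arm(targets=[[[0,0,0,0,0,-4,0.54],[0,0,0,0,0,-8,0.54],[0,0,0,0,0,-12,0.54],[0,0,0,0,0,-16,0.54],[0,0,0,0,0,-20,0.54]]])

```text
time_s: 5.45
tcp_pos: [0.5999, 0.0278, 0.07]
ee_rot: [-0.001, 0.975, 0.221, 0.001]
wrist_force: [0.6, 1.8, 7.1]
grip_width: 0.491
grasp_force: 19.8
```

```bash
python3 -c "
from h import *
go(.598,.027,.064,-.4)"
```

```text
t 5.45 pos [0.5999 0.0278 0.07  ] yaw 25.59 F [0.65 1.84 7.15] T [ 0.48  -0.123 -0.1  ] w 0.491 g 19.8
shift [-2. -0.  6.] turn [-0.08 -0.15 25.99] q [-0.37  0.78  0.49  1.75 -0.51  0.74 -0.74]
```

>>> jog_arm(targets=[[[0,0,0,0,0,-4,0.54],[0,0,0,0,0,-8,0.54],[0,0,0,0,0,-12,0.54],[0,0,0,0,0,-16,0.54],[0,0,0,0,0,-20,0.54]]])

```text
time_s: 6.08
tcp_pos: [0.5995, 0.0283, 0.0699]
ee_rot: [-0.001, 0.922, 0.388, 0.001]
wrist_force: [-1.0, 3.0, 8.0]
grip_width: 0.495
grasp_force: 19.9
```

>>> jog_arm(targets=[[[0,0,0,0,0,-1,0.54],[0,0,0,0,0,-2,0.54],[0,0,0,0,0,-3,0.54],[0,0,0,0,0,-4,0.54]]])

```text
time_s: 6.58
tcp_pos: [0.5994, 0.0283, 0.07]
ee_rot: [-0.001, 0.908, 0.419, 0.001]
wrist_force: [-0.4, 2.5, 8.6]
grip_width: 0.488
grasp_force: 19.9
```

```bash
python3 -c "
from h import *
go(.598,.027,.064,-.4)"
```

```text
t 6.58 pos [0.5994 0.0283 0.07  ] yaw 49.51 F [-0.42  2.49  8.65] T [ 0.639 -0.036  0.03 ] w 0.488 g 19.9
shift [-2.  -0.2  5.9] turn [-0.11 -0.14 49.91] q [-0.31  0.76  0.37  1.74 -0.4   0.71 -0.43]
```

>>> jog_arm(targets=[[[0,0,0,0,0,-0.5,0.54],[0,0,0,0,0,-1,0.54],[0,0,0,0,0,-1,0.54]]])

```text
time_s: 6.95
tcp_pos: [0.5994, 0.0284, 0.0699]
ee_rot: [-0.001, 0.905, 0.426, 0.001]
wrist_force: [-0.3, 2.9, 9.2]
grip_width: 0.492
grasp_force: 19.9
```

```bash
cat > r.py <<'E'
from h import *
from workcell import ctrl
s=ctrl.read_state();q=s['ee_rot'];R=Ro.from_quat(np.r_[q[1:],q[0]]).as_matrix()
print(round(s['time_s'],2),'yaw',np.degrees(np.arctan2(R[1,0],R[0,0])).round(2),'F',s['wrist_force'].round(1),'T',s['wrist_torque'].round(3),'tau',s['tau'].round(2),'w',round(s['grip_width'],3),s['tcp_pos'].round(4))
E
python3 r.py
```

```text
6.95 yaw 50.49 F [-0.3  2.9  9.2] T [ 0.609 -0.021 -0.056] tau [ 1.850e+00 -4.052e+01  5.930e+00 -9.490e+00  5.900e-01 -2.600e-01
  4.000e-02] w 0.492 [0.5994 0.0284 0.0699]
```

>>> jog_arm(targets=[[[0,0,0,0,0,-0.5,0.54],[0,0,0,0,0,-1,0.54],[0,0,0,0,0,-1,0.54]]])

```text
time_s: 7.32
tcp_pos: [0.5994, 0.0284, 0.07]
ee_rot: [-0.001, 0.901, 0.434, 0.001]
wrist_force: [-0.9, 3.0, 8.4]
grip_width: 0.491
grasp_force: 19.9
```

```bash
python3 r.py
```

```text
7.33 yaw 51.49 F [-0.9  3.   8.4] T [ 0.649  0.008 -0.027] tau [ 1.870e+00 -4.052e+01  5.890e+00 -9.510e+00  5.900e-01 -2.600e-01
  3.000e-02] w 0.491 [0.5994 0.0284 0.07  ]
```

>>> jog_arm(targets=[[[0,0,0,0,0,-0.6,0.54],[0,0,0,0,0,-1.2,0.54],[0,0,0,0,0,-1.2,0.54]]])

```text
time_s: 7.7
tcp_pos: [0.5994, 0.0284, 0.07]
ee_rot: [-0.001, 0.896, 0.444, 0.001]
wrist_force: [-1.0, 3.2, 9.0]
grip_width: 0.493
grasp_force: 19.9
```

```bash
python3 r.py
```

```text
7.7 yaw 52.69 F [-1.   3.2  9. ] T [ 0.604 -0.056 -0.059] tau [ 1.890e+00 -4.051e+01  5.850e+00 -9.530e+00  5.900e-01 -2.700e-01
  3.000e-02] w 0.493 [0.5994 0.0284 0.07  ]
```

>>> jog_arm(targets=[[[0,0,0,0,0,-0.6,0.54],[0,0,0,0,0,-1.2,0.54],[0,0,0,0,0,-1.2,0.54]]])

```text
time_s: 8.07
tcp_pos: [0.5994, 0.0284, 0.07]
ee_rot: [-0.001, 0.891, 0.453, 0.001]
wrist_force: [0.2, 2.7, 8.9]
grip_width: 0.494
grasp_force: 19.9
```

```bash
python3 r.py
```

```text
8.07 yaw 53.89 F [0.2 2.7 8.9] T [ 0.616 -0.045  0.007] tau [ 1.90e+00 -4.05e+01  5.80e+00 -9.56e+00  5.90e-01 -2.80e-01  3.00e-02] w 0.494 [0.5994 0.0284 0.07  ]
```

>>> jog_arm(targets=[[[0,0,0,0,0,-0.6,0.54],[0,0,0,0,0,-1.2,0.54],[0,0,0,0,0,-1.2,0.54]]])

```text
time_s: 8.45
tcp_pos: [0.5993, 0.0285, 0.07]
ee_rot: [-0.001, 0.887, 0.462, 0.001]
wrist_force: [-0.8, 3.4, 9.2]
grip_width: 0.493
grasp_force: 19.9
```

```bash
python3 r.py; python3 -c "
from h import *
from workcell import ctrl
c=ctrl.capture('wrist');cv2.imwrite('pics/w3.png',c['frame'][:,:,::-1])"
```

```text
8.45 yaw 55.09 F [-0.8  3.4  9.2] T [ 0.713  0.019 -0.03 ] tau [ 1.920e+00 -4.049e+01  5.750e+00 -9.580e+00  5.900e-01 -2.900e-01
  3.000e-02] w 0.493 [0.5993 0.0285 0.07  ]
```

View pics/w3.png

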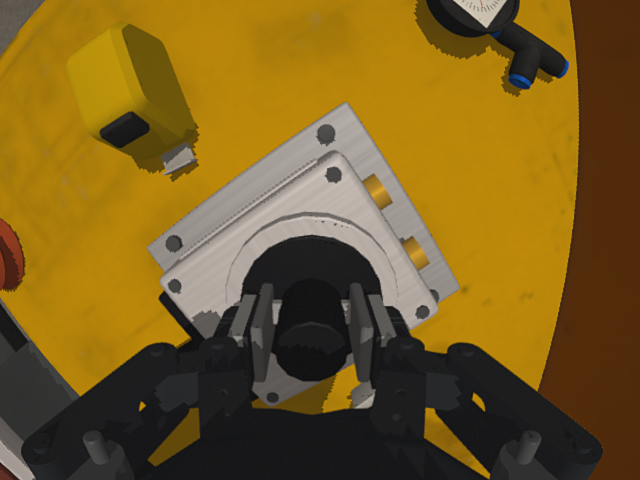

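The knob and tabs (x≈260 and 365) have turned with the gripper relative to the housing; both tabs are in.

>>> jog_arm(targets=[[[0,0,0,0,0,-0.6,0.54],[0,0,0,0,0,-1.2,0.54],[0,0,0,0,0,-1.2,0.54]]])

```text
time_s: 8.88
tcp_pos: [0.5993, 0.0285, 0.0699]
ee_rot: [-0.001, 0.882, 0.472, 0.001]
wrist_force: [-1.0, 3.4, 8.4]
grip_width: 0.494
grasp_force: 19.9
```

```bash
python3 r.py
```

```text
8.88 yaw 56.3 F [-1.   3.4  8.4] T [ 0.671  0.099 -0.063] tau [ 1.930e+00 -4.048e+01  5.700e+00 -9.610e+00  5.900e-01 -3.100e-01
  3.000e-02] w 0.494 [0.5993 0.0285 0.0699]
```

>>> jog_arm(targets=[[[0,0,0,0,0,-0.6,0.54],[0,0,0,0,0,-1.2,0.54],[0,0,0,0,0,-1.2,0.54]]])

```text
time_s: 9.25
tcp_pos: [0.5992, 0.0285, 0.0699]
ee_rot: [-0.001, 0.877, 0.481, 0.001]
wrist_force: [-0.8, 3.1, 8.8]
grip_width: 0.491
grasp_force: 19.9
```

```bash
python3 r.py
```

```text
9.25 yaw 57.5 F [-0.8  3.1  8.8] T [ 0.658  0.015 -0.043] tau [ 1.940e+00 -4.047e+01  5.650e+00 -9.640e+00  6.000e-01 -3.200e-01
  3.000e-02] w 0.491 [0.5992 0.0285 0.0699]
```

>>> jog_arm(targets=[[[0,0,0,0,0,-0.6,0.54],[0,0,0,0,0,-1.2,0.54],[0,0,0,0,0,-1.2,0.54]]])

```text
time_s: 9.62
tcp_pos: [0.5992, 0.0285, 0.0699]
ee_rot: [-0.001, 0.872, 0.49, 0.001]
wrist_force: [-1.4, 3.0, 9.5]
grip_width: 0.49
grasp_force: 19.9
```

```bash
python3 r.py
```

```text
9.62 yaw 58.7 F [-1.4  3.   9.5] T [ 0.718  0.087 -0.009] tau [ 1.950e+00 -4.046e+01  5.600e+00 -9.660e+00  6.000e-01 -3.300e-01
  3.000e-02] w 0.49 [0.5992 0.0285 0.0699]
```

>>> jog_arm(targets=[[[0,0,0,0,0,-0.6,0.54],[0,0,0,0,0,-1.2,0.54],[0,0,0,0,0,-1.2,0.54]]])

```text
time_s: 10.0
tcp_pos: [0.5992, 0.0285, 0.07]
ee_rot: [-0.001, 0.866, 0.499, 0.001]
wrist_force: [-0.7, 3.7, 8.3]
grip_width: 0.491
grasp_force: 20.0
```

```bash
python3 r.py
```

```text
10.0 yaw 59.9 F [-0.7  3.7  8.3] T [ 0.685  0.066 -0.036] tau [ 1.960e+00 -4.045e+01  5.550e+00 -9.690e+00  6.000e-01 -3.400e-01
  3.000e-02] w 0.491 [0.5992 0.0285 0.07  ]
```

>>> jog_arm(targets=[[[0,0,0,0,0,-0.6,0.54],[0,0,0,0,0,-1.2,0.54],[0,0,0,0,0,-1.2,0.54]]])

```text
time_s: 10.38
tcp_pos: [0.5992, 0.0285, 0.0699]
ee_rot: [-0.001, 0.861, 0.508, 0.001]
wrist_force: [-0.4, 2.5, 8.6]
grip_width: 0.493
grasp_force: 19.9
```

```bash
python3 r.py
```

```text
10.38 yaw 61.07 F [-0.4  2.5  8.6] T [ 0.677  0.093 -0.123] tau [  1.91 -40.47   5.46  -9.7    0.67  -0.34   0.1 ] w 0.493 [0.5992 0.0285 0.0699]
```

>>> jog_arm(targets=[[[0,0,0,0,0,-0.2,0.54],[0,0,0,0,0,-0.4,0.54],[0,0,0,0,0,-0.4,0.54]]])

```text
time_s: 10.75
tcp_pos: [0.5992, 0.0285, 0.07]
ee_rot: [-0.001, 0.86, 0.511, 0.001]
wrist_force: [-1.0, 4.2, 10.0]
grip_width: 0.491
grasp_force: 20.0
```

```bash
python3 r.py
```

```text
10.75 yaw 61.45 F [-1.   4.2 10. ] T [ 0.77   0.115 -0.196] tau [  1.86 -40.48   5.41  -9.71   0.72  -0.34   0.15] w 0.491 [0.5992 0.0285 0.07  ]
```

The stop is felt at about 61.1° (torque rising from about 0.03 to 0.2 N m). Letting go.

>>> jog_arm(targets=[[[0,0,0,0,0,0,0.45],[0,0,0,0,0,0,0.38],[0,0,0,0,0,0,0.3],[0,0,0,0,0,0,0.2],[0,0,0,0,0,0,0.2]]])

```text
time_s: 11.38
tcp_pos: [0.5983, 0.0257, 0.0679]
ee_rot: [0.0, 0.86, 0.51, -0.001]
wrist_force: [-0.1, -0.1, 0.1]
grip_width: 0.797
grasp_force: 0.0
```

```bash
python3 r.py; python3 -c "
from h import *
from workcell import ctrl
c=ctrl.capture('wrist');cv2.imwrite('pics/w4.png',c['frame'][:,:,::-1])"
```

```text
11.38 yaw 61.39 F [-0.1 -0.1  0.1] T [-0.026 -0.047  0.018] tau [ 0.000e+00 -4.590e+01  4.480e+00 -1.159e+01  2.000e-02  1.000e-02
  0.000e+00] w 0.797 [0.5983 0.0257 0.0679]
```

View pics/w4.png

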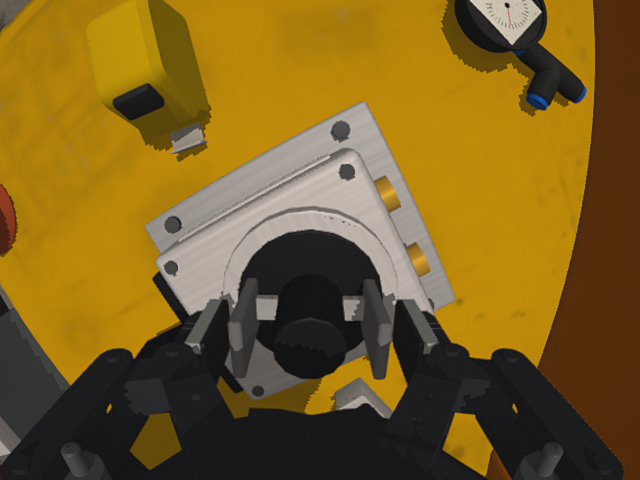

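Both tabs stand out again (x≈240 and 380, the same spacing as before the pinch). Rise and turn back toward the fin.

>>> jog_arm(targets=[[[0,0,-30,0,0,0,0.1],[0,0,-65,0,0,0,0],[0,0,-100,0,0,0,0],[0,0,-105,0,0,5,0],[0,0,-105,0,0,10,0]]])

```text
time_s: 12.05
tcp_pos: [0.5991, 0.0264, 0.1743]
ee_rot: [0.0, 0.902, 0.433, 0.001]
wrist_force: [-0.2, -0.1, 0.6]
grip_width: 1.002
grasp_force: 0.0
```

```bash
python3 -c "
from h import *
from workcell import ctrl
s=ctrl.read_state();c=ctrl.capture('wrist');c['s']=s;P=wcloud(c);Z=P[...,2]
k=(Z>.085)&(Z<.112)&(np.hypot(P[...,0]-.598,P[...,1]-.027)<.04);print(cv2.minAreaRect((P[k][:,:2]*1000).astype(np.float32)))
go(.494,.0272,.13,-.4)"
```

```text
((597.5612182617188, 27.373077392578125), (26.782384872436523, 56.51753616333008), 59.17197799682617)
t 12.1 pos [0.5989 0.0265 0.1737] yaw 51.17 F [ 0.45 -0.4  -0.52] T [-0.073  0.049 -0.013] w 1.002 g 0.0
shift [-65.2 -82.1  43.7] turn [ 2.000e-02 -1.000e-02  5.157e+01] q [-0.34  0.63  0.43  1.66 -0.31  0.92 -0.47]
```

>>> jog_arm(targets=[[[-13,-16,0,0,0,10.3,0],[-26,-33,0,0,0,20.6,0],[-39,-49,0,0,0,31,0],[-52,-66,20,0,0,41.3,0],[-65,-82,43,0,0,51.6,0]]])

```text
time_s: 12.72
tcp_pos: [0.4937, 0.027, 0.1301]
ee_rot: [0.0, 1.0, -0.004, 0.0]
wrist_force: [-0.3, 0.6, 0.6]
grip_width: 1.001
grasp_force: 0.0
```

>>> jog_arm(targets=[[[0,0,0,0,0,0,0],[0,0,0,0,0,0,0]]])

```text
time_s: 12.98
tcp_pos: [0.4959, 0.0269, 0.1311]
ee_rot: [0.0, 1.0, 0.0, 0.001]
wrist_force: [-0.0, 0.1, 0.5]
grip_width: 1.001
grasp_force: 0.0
```

```bash
python3 -c "
from h import *
go(.494,.0272,.020,-.4)"
```

```text
t 12.97 pos [0.4959 0.0269 0.1311] yaw 0.03 F [-0.01  0.13  0.46] T [-0.012 -0.063 -0.011] w 1.001 g 0.0
shift [ -2.2  -0.4 111.1] turn [ 0.03 -0.14  0.43] q [-0.53  0.59  0.65  1.99 -0.54  0.73 -1.12]
```

>>> jog_arm(targets=[[[-3,-0.3,25,0,0,0.4,0],[-3,-0.3,55,0,0,0.4,0],[-3,-0.3,85,0,0,0.4,0],[-3,-0.3,107,0,0,0.4,0.2],[-3,-0.3,107,0,0,0.4,0.4]]])

```text
time_s: 13.6
tcp_pos: [0.4923, 0.0272, 0.0229]
ee_rot: [-0.0, 1.0, -0.004, -0.0]
wrist_force: [0.5, 0.0, 0.4]
grip_width: 0.612
grasp_force: 0.0
```

```bash
python3 r.py; python3 -c "
from h import *
from workcell import ctrl
c=ctrl.capture('wrist');cv2.imwrite('pics/w5.png',c['frame'][:,:,::-1])"
```

```text
13.6 yaw -0.48 F [0.5 0.  0.4] T [-0.038  0.04  -0.008] tau [  0.16 -38.78   5.25  -6.45  -0.05  -0.07   0.06] w 0.612 [0.4923 0.0272 0.0229]
```

View pics/w5.png

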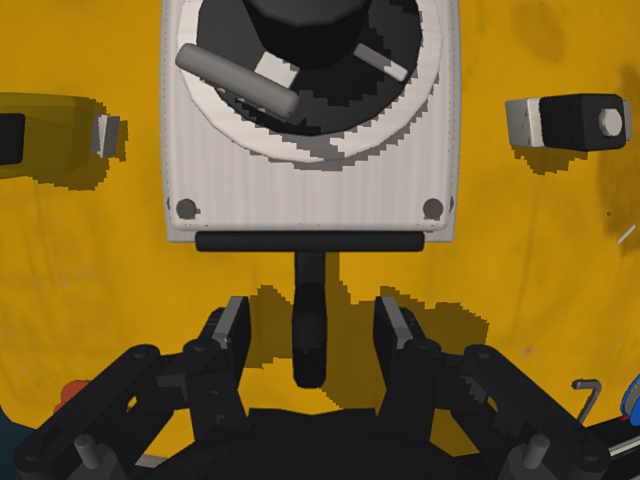

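The fin at (310,330) sits midway between the pads (≈240 and 385), and the knob pointer has turned. Closing.

>>> jog_arm(targets=[[[0,0,0,0,0,0,0.6],[0,0,0,0,0,0,0.8],[0,0,0,0,0,0,0.95],[0,0,0,0,0,0,0.95],[0,0,0,0,0,0,0.95]]], squeeze=30)

```text
time_s: 14.28
tcp_pos: [0.492, 0.028, 0.0242]
ee_rot: [-0.0, 1.0, -0.004, 0.001]
wrist_force: [-0.3, 1.9, 6.0]
grip_width: 0.132
grasp_force: 33.5
```

```bash
python3 r.py
```

```text
14.28 yaw -0.5 F [-0.3  1.9  6. ] T [0.141 0.113 0.006] tau [ 8.700e-01 -3.685e+01  5.650e+00 -6.000e+00  8.000e-02 -2.800e-01
 -1.000e-02] w 0.132 [0.492  0.028  0.0242]
```

Gripped (11 mm). Pull.

>>> jog_arm(targets=[[[-6,0,0,0,0,0,0.95],[-14,0,0,0,0,0,0.95],[-22,0,0,0,0,0,0.95],[-30,0,0,0,0,0,0.95],[-38,0,0,0,0,0,0.95]]])

```text
time_s: 14.9
tcp_pos: [0.4548, 0.0282, 0.0242]
ee_rot: [-0.0, 1.0, -0.004, 0.002]
wrist_force: [3.4, 3.2, 5.7]
grip_width: 0.136
grasp_force: 33.6
```

```bash
python3 r.py
```

```text
14.9 yaw -0.51 F [3.4 3.2 5.7] T [ 0.444 -0.518  0.041] tau [  0.96 -33.81   5.07  -2.81   0.41   0.33  -0.06] w 0.136 [0.4548 0.0282 0.0242]
```

>>> jog_arm(targets=[[[-3,0,0,0,0,0,0.95],[-5,0,0,0,0,0,0.95],[-7,0,0,0,0,0,0.95],[-8,0,0,0,0,0,0.95],[-8,0,0,0,0,0,0.95]]])

```text
time_s: 15.52
tcp_pos: [0.447, 0.0283, 0.0241]
ee_rot: [-0.0, 1.0, -0.005, 0.002]
wrist_force: [3.5, 2.4, 6.0]
grip_width: 0.132
grasp_force: 33.6
```

```bash
python3 r.py
```

```text
15.53 yaw -0.52 F [3.5 2.4 6. ] T [ 0.368 -0.496  0.031] tau [ 1.070e+00 -3.349e+01  4.710e+00 -2.320e+00  3.400e-01  2.300e-01
 -1.000e-02] w 0.132 [0.447  0.0283 0.0241]
```

>>> jog_arm(targets=[[[-1,0,0,0,0,0,0.95],[-2,0,0,0,0,0,0.95],[-2,0,0,0,0,0,0.95]]])

```text
time_s: 15.9
tcp_pos: [0.447, 0.0283, 0.0242]
ee_rot: [0.0, 1.0, -0.004, 0.004]
wrist_force: [6.7, 3.4, 3.7]
grip_width: 0.136
grasp_force: 33.1
```

```bash
python3 r.py
```

```text
15.9 yaw -0.5 F [6.7 3.4 3.7] T [ 0.506 -0.957  0.04 ] tau [  1.   -34.43   4.82  -0.7    0.54   0.75  -0.  ] w 0.136 [0.447  0.0283 0.0242]
```

The drawer is at its stop (45 mm, force rising without travel). Release and rise.

>>> jog_arm(targets=[[[0,0,0,0,0,0,0.8],[0,0,0,0,0,0,0.6],[0,0,0,0,0,0,0.4],[0,0,0,0,0,0,0.3],[0,0,0,0,0,0,0.3]]])

```text
time_s: 16.52
tcp_pos: [0.443, 0.0278, 0.0232]
ee_rot: [0.0, 1.0, -0.005, -0.0]
wrist_force: [-0.2, -0.6, 0.5]
grip_width: 0.703
grasp_force: 0.0
```

>>> jog_arm(targets=[[[0,0,-20,0,0,0,0.3],[0,0,-55,0,0,0,0.3],[0,0,-95,0,0,0,0.3],[0,0,-135,0,0,0,0.3],[0,0,-170,0,0,0,0.3]]])

```text
time_s: 17.15
tcp_pos: [0.443, 0.0279, 0.1947]
ee_rot: [-0.0, 1.0, -0.005, 0.0]
wrist_force: [0.5, 0.2, -0.8]
grip_width: 0.698
grasp_force: 0.0
```

>>> jog_arm(targets=[[[0,0,0,0,0,0,0.3],[0,0,0,0,0,0,0.3],[0,0,0,0,0,0,0.3]]])

```text
time_s: 17.52
tcp_pos: [0.4423, 0.0279, 0.1922]
ee_rot: [0.0, 1.0, -0.005, -0.001]
wrist_force: [-0.4, 0.3, 1.0]
grip_width: 0.699
grasp_force: 0.0
```

```bash
python3 r.py; python3 -c "
from h import *
from workcell import ctrl
s=ctrl.read_state();c=ctrl.capture('wrist');c['s']=s;P=wcloud(c);Z=P[...,2]
k=(Z>.085)&(Z<.112)&(np.hypot(P[...,0]-.598,P[...,1]-.027)<.04);print('tabs',cv2.minAreaRect((P[k][:,:2]*1000).astype(np.float32)))
k=(Z>.053)&(Z<.07)&(abs(P[...,1]-.0275)<.01)&(P[...,0]<.51)&(P[...,0]>.4);a=P[k];print('fin',a.min(0),a.max(0))
cv2.imwrite('pics/w6.png',c['frame'][:,:,::-1])"
```

```text
17.52 yaw -0.56 F [-0.4  0.3  1. ] T [-0.003 -0.049 -0.013] tau [-5.000e-02 -2.904e+01  5.360e+00 -1.266e+01  1.000e-02  0.000e+00
  0.000e+00] w 0.699 [0.4423 0.0279 0.1922]
tabs ((588.9288940429688, 30.969165802001953), (27.05790901184082, 40.60079574584961), 64.07705688476562)
fin [0.4326296  0.02236913 0.05321787] [0.46378021 0.03341783 0.06300669]
```

View pics/w6.png

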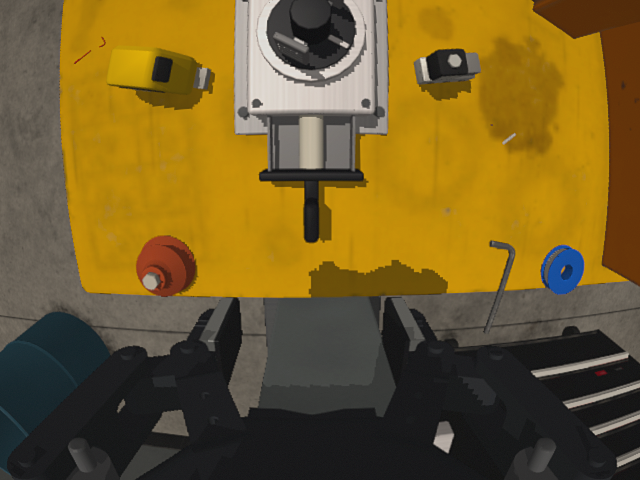

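The drawer is out: its filter shows at (312,145), the fin is at (312,210) with its middle at x=0.448, and the bystanders are undisturbed. The tab reading here is cut by the frame edge; the span measured straight after release was 56.5 mm.

```bash
python3 -c "
from workcell import ctrl
print(ctrl.finish_job())"
```

```text
the job is handed in; nothing more can be done
None
```

The job is handed in at about 17.6 s: the knob was turned to its open stop (about 61°, 1.07 rad) and released, with both tabs measured fully out at 56.5 mm; the drawer was pulled 45 mm to its stop, the robot is clear, and no bystander was seen to move.

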